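# Sort stripped valve-gear parts into their organiser blocks

## Task

Sort the stripped cylinder-head parts on the near part of the bench, left of the vice, into the plywood organisers behind them: the two loose valves stand upright on their heads in the free wells of the valve block, the two loose coil springs stand in the free wells of the spring block, and the bearing cap lies feet down along a free slot of the cap tray. One part to a well or slot, each fully down on its floor, and the valve and spring that are already in their blocks must stay standing in their wells; nothing else needs to move.

Things in the scene. Friction and masses are not known exactly. Their poses are not given: they have to be found in the camera images.
- valve_a_mid (a point): Loose engine valve standing on its head on the bench: head disc 33 mm across at the bottom, 102 mm high, 55 g. Pinch the stem (7 to 12 mm thick) above half height. The point is on the stem's axis half-way up, 51 mm above its underside; z up the stem. valve_a and valve_b are alike.
- valve_b_mid (a point): Loose engine valve standing on its head on the bench: head disc 33 mm across at the bottom, 102 mm high, 55 g. Pinch the stem (7 to 12 mm thick) above half height. The point is on the stem's axis half-way up, 51 mm above its underside; z up the stem. valve_a and valve_b are alike.
- spring_a_mid (a point): Loose dark coil spring standing on the bench, 29 mm across, 46 mm high, 45 g; grips like a solid cylinder. The point is its centre, 23 mm above its underside; z up. spring_a and spring_b are alike.
- spring_b_mid (a point): Loose dark coil spring standing on the bench, 29 mm across, 46 mm high, 45 g; grips like a solid cylinder. The point is its centre, 23 mm above its underside; z up. spring_a and spring_b are alike.
- cap_a_mid (a point): Loose brown camshaft bearing cap lying feet down: a bridge 60 mm long (its y axis), 17 mm wide (x), 20 mm high, half-round cut-out under its middle, two bolt holes on top, 55 g. Pinch across the 17 mm. The point is its centre, 10 mm above its underside; z up. Either way round will do.
- valve_block: Fixed plywood valve block, 62 x 168 x 18 mm along its own x, y, z. Three round wells in a row along its y, at y = -54, 0, +54 mm (x = 0), 49 mm wide, 8 mm deep; cork floor 10 mm above the bench. The +54 well holds a valve already, the others are free. Origin: centre of underside, on the bench. The organisers swap places; y lies within 0.12 rad of world y.
- spring_block: Fixed plywood spring block, 62 x 156 x 18 mm along its own x, y, z. Three round wells in a row along its y, at y = -50, 0, +50 mm (x = 0), 45 mm wide, 8 mm deep; cork floor 10 mm above the bench. The +50 well holds a spring already, the others are free. Origin: centre of underside, on the bench. The organisers swap places; y lies within 0.12 rad of world y.
- cap_tray: Fixed shallow plywood cap tray, 88 x 142 x 11 mm along its own x, y, z. Two ribs leave three slots at y = -46, 0, +46 mm, each 78 mm long (along x) and about 40 mm wide. Floor 5 mm, ribs and rim 11 mm above the bench. A cap fast in the +46 slot lies along x; the others are free. Origin: centre of underside. Swaps places with the blocks; y within 0.12 rad of world y.
- valve_c_mid (a point): The valve that already stands in the +54 mm well of the valve block, same kind as the loose ones, not fixed. The point is on its axis half-way up, 51 mm above its underside.
- spring_c_mid (a point): The spring that already stands in the +50 mm well of the spring block, same kind as the loose ones, not fixed. The point is its centre, 23 mm above its underside.
Mind the look-alikes: they are no part of the job. What is shaped like the part that bears spring_a_mid but green or yellow is not meant.

How it is judged:
By the outcome, as a careful person would: the job done as asked, in the order asked, and still so for the second after the job is handed in, with the robot touching nothing.
It also fails if it takes over 122 s, if anything falls off the work surface, if the arm or the gripper's body presses on something with over 40 N, if the wrist force passes 120 N, or if a joint passes its speed limit or range.

## Robot

A 7-joint arm with a two-finger parallel gripper is mounted at the origin on a cart in front of the work surface, level with it; the furniture and walls round the work are solid. World frame = base frame: x ahead of the robot, y to its left, z up, the work surface at z = 0. Lengths are in m, angles in rad, forces in N, time in s.
With the tool pointing down it reaches from about 0.4 to 0.85 m from the base axis. Payload 10.4 kg.
Tool frame: the origin (TCP) lies midway between the tips of the shut fingers; the grasp point (between the pads) lies 19 mm behind it; z points along the fingers, y is the line along which they close (so a half turn about z gives the same grasp; the last joint's range is limited). The gripper opens to 85 mm and grips with 20 to 120 N. Pads are 22 mm wide; open, the fingers measure 114 mm over their backs; the gripper's body (76 mm by 85 mm) begins 54 mm behind the grasp point. The pads swing forward as they close: fully open they stand 13 mm farther back than shut.
Start: joints at [-1.317, 0.332, -0.065, 1.46, 0.022, 1.35, -0.088], TCP at [0.171, 0.601, 0.195] pointing down, gripper open.
Joint ranges: [-2.6, 2.6], [-0.5, 2.12], [-1.47, 1.34], [0.16, 2.42], [-1.27, 4.41], [0.06, 2.06], [-2.6, 2.6]. Speed limits (rad/s): [2.22, 2.22, 2.79, 2.79, 3.14, 3.14, 3.14].

## Interface

Orientations are given as a unit quaternion [x, y, z, w].
In Python, from workcell import get_obs, camera, camera_params, hand_in gives the robot as it stands.
- The arm moves only by the tool carry_out, never from a script. Its argument "commands" is a list that holds one entry, the list of rows, each a list of 6 numbers: the shift along the tool's x, y, z in units of 40 mm (1.0 is 40 mm), then the turn, a rotation vector about the tool's x, y, z in units of 6 degrees (1.0 is 6 degrees). In form: [[[x, y, z, ax, ay, az], ...]]. A call has 1 to 20 rows; each row shifts and turns the commanded pose from where the row before left it, along the tool's axes as they then stand; what a row does not reach is not made up. A row lasts 1/12 s, in which the tool goes at most 41.7 mm and 7.16 degrees, less where a joint would pass 70% of its speed; a pose out of reach is approached as far as the arm can. A call is refused whole if a number of a shift passes 1 or a number of a turn 1, either way. A call with a gripper value outside its range is refused whole. "hand" is the closure, from -1 (fully open) to 1 (shut), set as the call begins (left out, the last holds). The fingers move at their own pace and stop on an object; "force" is the grip in N (left out, the last holds). Time passes only in rows, so rows that do not move let the fingers close. It gives the time, the measured TCP pose, the force, the opening and the grip force at its end, in the units of the state.
- get_obs(): the state, without advancing time (a new reading comes with each control period).
- camera(name): name is "scene" or "top" or "wrist"; returns the picture (420x560x3 uint8, red, green, blue); there is no depth.
- camera_params(name): a dict with "mtx" (3x3 intrinsics, pixels), "R" (3x3) and "t" (3): a world point X has camera coordinates R X + t. Camera axes: x right, y down, z forward; pixel columns grow to the right and rows downward; lengths in m; the calibration is good to about 2 mm. A picture is of the moment at which its call begins: read the wrist's pose just before it. camera_params takes no time and is no camera call; for the wrist camera it gives the pose at the moment of the call.
- hand_in(): hands the job in; it is judged then, once.
The state is a dict: "clock": time; "joint_pos": joint angles; "joint_velocities": joint speeds; "tau": joint torques, N m; "position": TCP position; "ee_rot": TCP orientation; "ft_force": force on the tool from outside, world axes, zero at the start; "torque": the same for the moment, N m; "grip_width": opening from 0.0 (shut) to 1.0 (fully open); "grasp_force": force on a finger pad.
Only numpy, scipy, OpenCV 4.12 (cv2) and the standard library are available. Lean on these libraries where they do the work, as an engineer would, in place of code of your own. Each camera call takes 0.05 s, during which the arm holds its last target. There are 200 camera calls.

## Working session

There is one attempt and no reset: what is moved stays moved. The work goes in short steps, Python scripts to look and compute and a tool call to move; the robot and the scene stay as the last step left them, time stands still between calls to the robot, and variables do not carry over. Pictures are saved under pics/ and viewed, at most 15 in all, crops included, and the job is handed in when it is done.

Besides the shell and the picture viewer there is one more tool, called by a JSON object that holds its "method" and its "body". carry_out: Moves the arm, as the interface text tells. Its arguments: {"type":"object","properties":{"commands":{"type":"array"},"hand":{"type":"number"},"force":{"type":"number"}},"required":["commands"]}

```bash
mkdir -p pics
cat > h.py <<'E'
import numpy as np, cv2
from workcell import get_obs, camera, camera_params, hand_in
def snap(name,fn,crop=None,s=1):
    im=camera(name)[:,:,::-1]
    if crop: x0,y0,x1,y1=crop; im=im[y0:y1,x0:x1]
    im=cv2.resize(im,None,fx=s,fy=s,interpolation=cv2.INTER_CUBIC)
    cv2.imwrite('pics/'+fn,im)
def ray(name,u,v,z,P=None):
    P=P or camera_params(name); K,R,t=[np.array(P[k]) for k in('mtx','R','t')]
    d=R.T@np.linalg.solve(K,[u,v,1.]); c=-R.T@t
    return (c+d*(z-c[2])/d[2])
def proj(name,X):
    P=camera_params(name); K,R,t=[np.array(P[k]) for k in('mtx','R','t')]
    p=K@(R@np.array(X)+t); return p[:2]/p[2]
E
python3 - <<'E'
from h import *
snap('top','top0.png',s=1.42); snap('scene','scene0.png',s=1.42)
for n in('top','scene'):
    P=camera_params(n);R=np.array(P['R']);print(n,-R.T@np.array(P['t']),R[2],P['mtx'])
o=get_obs();print(o)
E
```

```text
top [0.35992618 0.1696757  1.24742124] [ 1.46692270e-01 -1.32156697e-04 -9.89182167e-01] [[440.75441917   0.         279.51538458]
 [  0.         440.75441917 212.64743876]
 [  0.           0.           1.        ]]
scene [ 0.02787259 -0.43585988  0.44433004] [ 0.57809588  0.70971166 -0.40263447] [[448.64629603   0.         279.39579734]
 [  0.         448.64629603 207.16329015]
 [  0.           0.           1.        ]]
{'clock': 0.1, 'joint_pos': array([-1.3166393 ,  0.33280278, -0.06468357,  1.46085661,  0.02161766,
        1.34988115, -0.08850247]), 'joint_velocities': array([-1.76621896e-03, -1.04116720e-03, -7.48410370e-05, -2.92976556e-03,
       -7.18760460e-05,  6.25948932e-04,  5.52710395e-04]), 'tau': array([ 1.60059415e-03, -6.26739335e+01,  4.94148047e-02, -3.92429817e+01,
        1.64509850e-02,  7.07622792e-03,  3.87400542e-05]), 'position': array([0.1706916 , 0.60085122, 0.1943995 ]), 'ee_rot': array([ 1.37934767e-01,  9.90441118e-01, -6.24244218e-04, -4.73081380e-05]), 'ft_force': array([ 0.97602167, -0.00286666,  0.69894299]), 'torque': array([ 0.04287823,  0.0087942 , -0.01453528]), 'grasp_force': 0.0, 'grip_width': 1.0003905670288729}
```

View pics/top0.png

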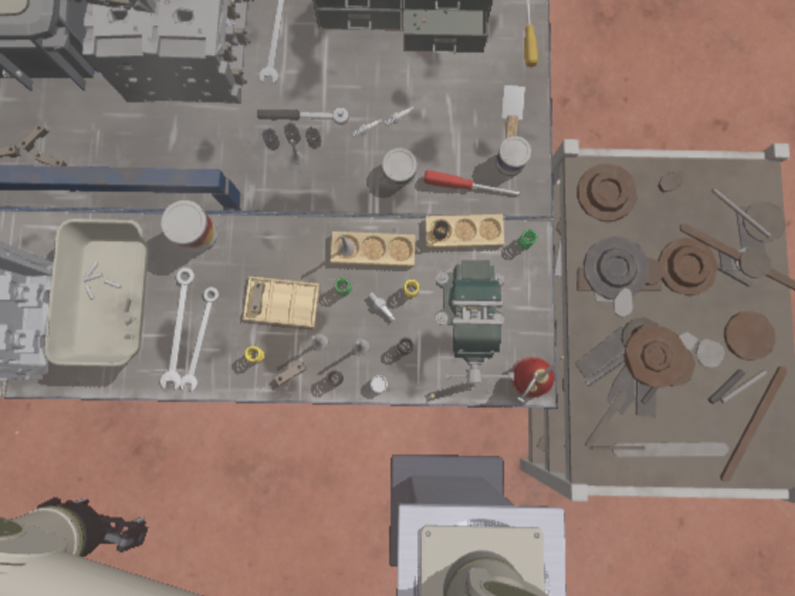

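View pics/scene0.png

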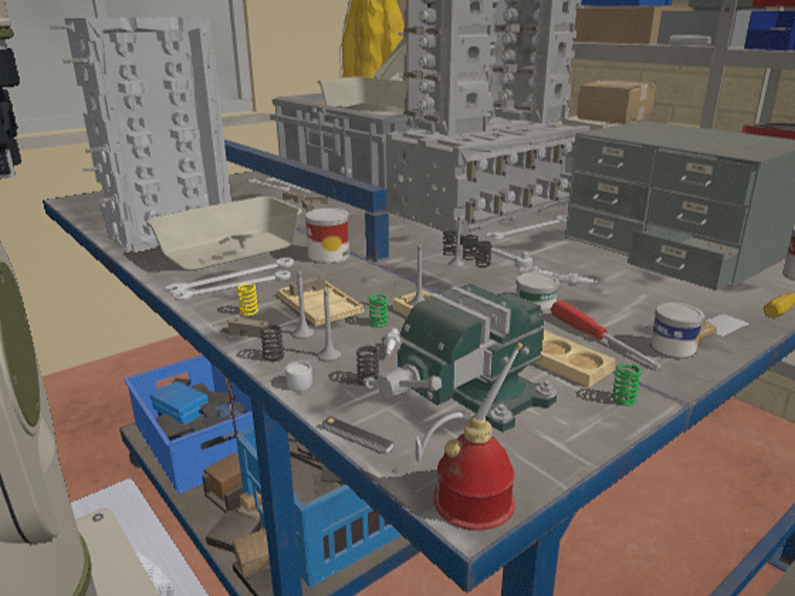

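The top view shows the valve block at (372,249), spring block at (465,231), cap tray at (281,301), loose valves near (320,342) and (362,346), springs near (330,380) and (404,346), and the cap near (288,374). I'll enlarge that area.

Run:
```python
from h import *
snap('top','top1.png',(160,195,300,290),5.6); snap('top','top2.png',(165,145,365,235),4)
snap('scene','scene1.png',(150,160,310,280),5)
```

```text
(no output)
```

View pics/top1.png

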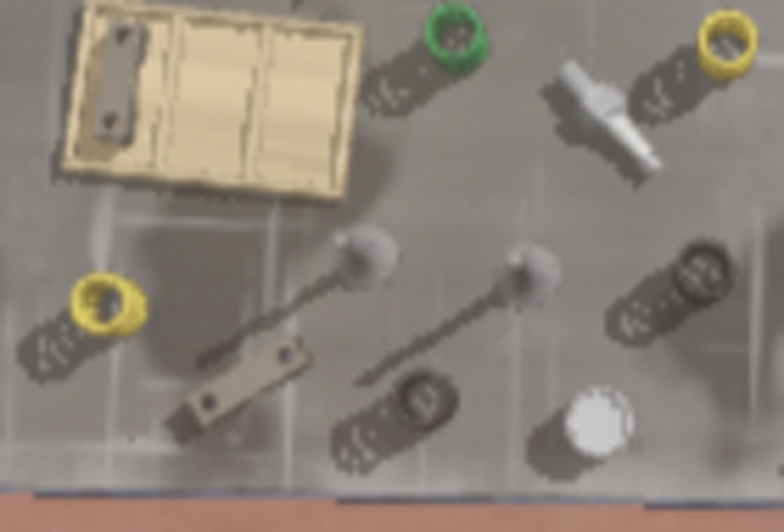

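View pics/top2.png

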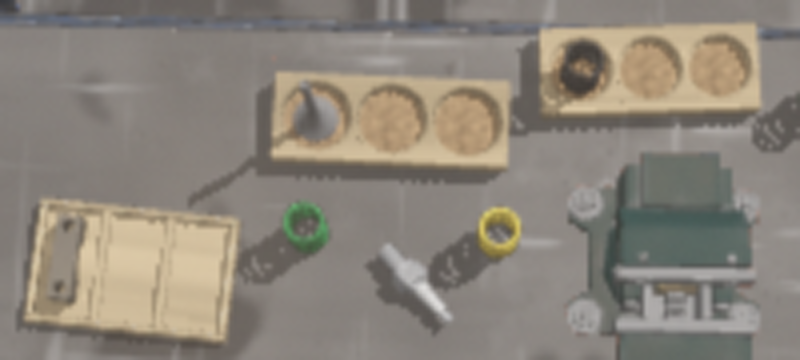

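View pics/scene1.png

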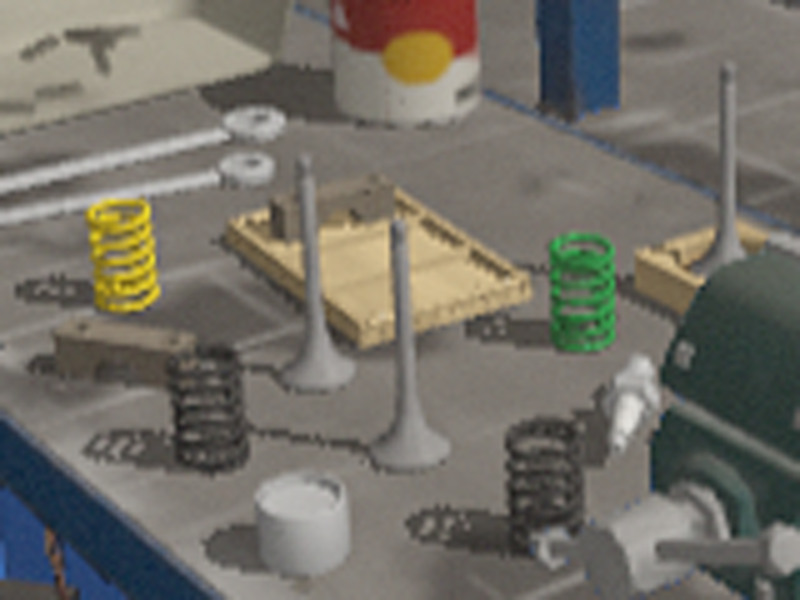

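Zoomed views: valve heads centre at (366,258) and (528,276), spring centres at (430,401) and (702,272), and cap bolt holes at (285,355) and (209,402) in top1. In top2 the valve wells are at (315,118), (393,120), (468,124) and the spring wells at (583,68), (652,67), (721,65). The scene crop confirms that both dark springs and both valves are standing.

Run:
```python
from h import *
P=camera_params('top');S=camera_params('scene')
def t1(p,z): return ray('top',(p[0]+.5)/5.6-.5+160,(p[1]+.5)/5.6-.5+195,z,P)
def t2(p,z): return ray('top',(p[0]+.5)/4-.5+165,(p[1]+.5)/4-.5+145,z,P)
def s1(p,z): return ray('scene',(p[0]+.5)/5-.5+150,(p[1]+.5)/5-.5+160,z,S)
np.set_printoptions(precision=4,suppress=True)
f=lambda n,q,fn,z:print(n,*[fn(p,z)[:2] for p in q])
f('valve heads',[(366,258),(528,276)],t1,.002)
f('valve tips top',[(343,240),(515,262)],t1,.102)
f('valve heads sc',[(319,372),(410,450)],s1,.002)
f('valve tips sc',[(304,158),(399,223)],s1,.102)
f('springs top',[(430,401),(702,272)],t1,.023)
f('springs sc top ring',[(208,357),(544,430)],s1,.046)
f('springs sc mid',[(208,408),(545,488)],s1,.023)
f('cap holes',[(285,355),(209,402)],t1,.02)
f('cap holes sc',[(89,331),(163,345)],s1,.02)
f('tray',[(86,4),(363,25),(345,198),(64,168)],t1,.011)
f('tray midrib',[(175,15),(267,20),(250,182),(157,170)],t1,.011)
f('vblock',[(278,72),(509,82),(506,166),(271,158)],t2,.018)
f('vwells',[(315,118),(393,120),(468,124)],t2,.018)
f('sblock',[(540,28),(756,24),(760,108),(545,115)],t2,.018)
f('swells',[(583,68),(652,67),(721,65)],t2,.018)
f('green/yellow/greysens,cup',[(456,38),(727,43),(610,112),(600,420)],t1,.02)
f('vicefront',[(625,170),(590,203),(583,316)],t2,.05)
```

```text
valve heads [0.4614 0.3223] [0.454  0.2402]
valve tips top [0.4614 0.321 ] [0.4528 0.2408]
valve heads sc [0.4626 0.3241] [0.4544 0.2412]
valve tips sc [0.462  0.3226] [0.4546 0.2405]
springs top [0.3898 0.2855] [0.4561 0.1527]
springs sc top ring [0.3926 0.2877] [0.4584 0.1548]
springs sc mid [0.3913 0.2894] [0.4566 0.1527]
cap holes [0.4111 0.3583] [0.3873 0.3948]
cap holes sc [0.3893 0.39  ] [0.4073 0.3573]
tray [0.5873 0.4685] [0.5793 0.3272] [0.4907 0.3329] [0.5031 0.475 ]
tray midrib [0.5825 0.423 ] [0.5808 0.3761] [0.4978 0.381 ] [0.503  0.4281]
vblock [0.6846 0.3025] [0.6806 0.1368] [0.6192 0.138 ] [0.6216 0.3053]
vwells [0.6514 0.2749] [0.651  0.2192] [0.6492 0.1656]
sblock [0.721  0.1151] [ 0.7272 -0.0404] [ 0.6652 -0.043 ] [0.6569 0.1107]
swells [0.692  0.0839] [0.6938 0.0344] [ 0.6963 -0.0152]
green/yellow/greysens,cup [0.5719 0.2789] [0.5722 0.1421] [0.5358 0.2003] [0.3823 0.2017]
vicefront [0.6113 0.0563] [0.5876 0.0804] [0.5088 0.0845]
```

{"method": "carry_out", "body": {"commands": [[[0,0,0,0,0,1],[0,0,0,0,0,1],[0,0,0,0,0,1],[0,0,0,0,0,1],[0,0,0,0,0,1],[0,0,0,0,0,1],[0,0,0,0,0,1],[0,0,0,0,0,1],[0,0,0,0,0,1],[0,0,0,0,0,1],[0,0,0,0,0,1],[0,0,0,0,0,1],[0,0,0,0,0,0.35],[0,0,0,0,0,0]]], "hand": -0.2, "force": 30}}

```text
clock: 1.42
position: [0.1707, 0.6012, 0.195]
ee_rot: [0.707, 0.707, -0.0, 0.0]
ft_force: [-0.2, 0.7, 0.6]
grip_width: 0.598
grasp_force: 0.0
```

{"method": "carry_out", "body": {"commands": [[[-0.697,0.7275,0,0,0,0],[-0.697,0.7275,0,0,0,0],[-0.697,0.7275,0,0,0,0],[-0.697,0.7275,0,0,0,0],[-0.697,0.7275,0,0,0,0],[-0.697,0.7275,0,0,0,0],[-0.697,0.7275,0,0,0,0],[-0.697,0.7275,0,0,0,0],[-0.697,0.7275,0,0,0,0],[-0.697,0.7275,0,0,0,0],[0,0,0,0,0,0],[0,0,0,0,0,0]]]}}

```text
clock: 2.42
position: [0.4638, 0.3203, 0.1952]
ee_rot: [0.708, 0.706, 0.0, 0.0]
ft_force: [-0.9, 0.9, -0.0]
grip_width: 0.602
grasp_force: 0.0
```

Run:
```python
from h import *
print([proj('wrist',(0.4617,0.3225,z)).round(1) for z in (0,.102)])
snap('wrist','w0.png',s=1.42)
```

```text
[array([281.4, 179.6]), array([280.7, 198.9])]
```

View pics/w0.png

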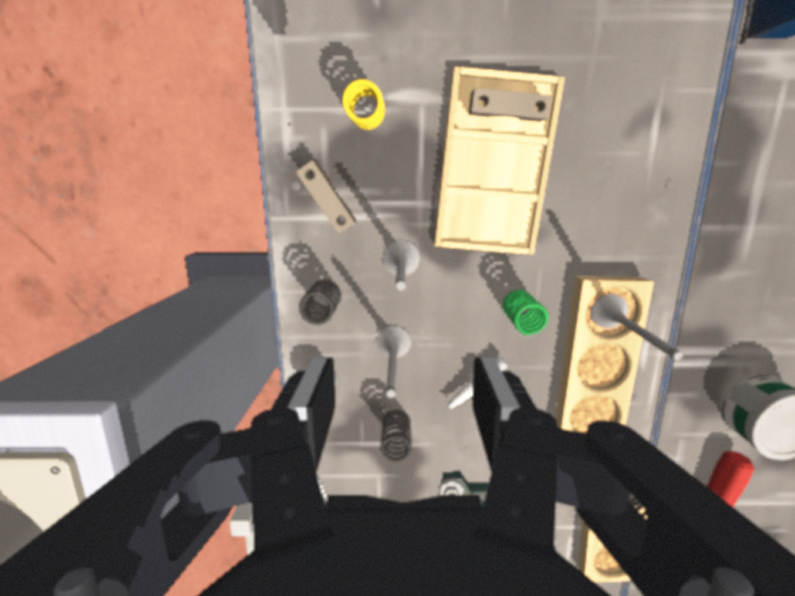

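The wrist picture shows valve A's head at (400,256)/1.42, which matches the projected position to within 1 px. Descending.

{"method": "carry_out", "body": {"commands": [[[0,0,0.7,0,0,0],[0,0,0.7,0,0,0],[0,0,0.7,0,0,0],[0,0,0.7,0,0,0],[0,0,0.675,0,0,0],[0,0,0,0,0,0],[0,0,0,0,0,0],[0,0,0,0,0,0]]]}}

```text
clock: 3.13
position: [0.4622, 0.324, 0.0577]
ee_rot: [0.706, 0.708, 0.001, -0.0]
ft_force: [0.1, 0.3, 0.2]
grip_width: 0.598
grasp_force: 0.0
```

{"method": "carry_out", "body": {"commands": [[[0,0,0,0,0,0],[0,0,0,0,0,0],[0,0,0,0,0,0],[0,0,0,0,0,0],[0,0,0,0,0,0],[0,0,0,0,0,0],[0,0,0,0,0,0],[0,0,0,0,0,0]]], "hand": 1}}

```text
clock: 3.8
position: [0.4625, 0.3232, 0.0569]
ee_rot: [0.707, 0.707, 0.001, -0.0]
ft_force: [-0.9, -1.3, 6.9]
grip_width: 0.048
grasp_force: 29.6
```

{"method": "carry_out", "body": {"commands": [[[0,0,-0.5,0,0,0],[0,0,-0.75,0,0,0],[0,0,-0.75,0,0,0],[-0.2135,0.394,0,0,0,0],[-0.427,0.7875,0,0,0,0],[-0.427,0.7875,0,0,0,0],[-0.427,0.7875,0,0,0,0],[-0.427,0.7875,0,0,0,0],[-0.427,0.7875,0,0,0,0],[-0.2135,0.394,0,0,0,0],[0,0,0,0,0,0],[0,0,0,0,0,0],[0,0,0,0,0,0]]]}}

```text
clock: 4.88
position: [0.6503, 0.221, 0.1356]
ee_rot: [0.707, 0.708, -0.0, -0.001]
ft_force: [-1.0, -0.1, -0.1]
grip_width: 0.05
grasp_force: 29.4
```

Run:
```python
from h import *
o=get_obs();p=o['position'];print(p,o['ft_force'],o['grip_width'])
print('head now',[proj('wrist',(p[0],p[1],z)).round(1)*1.42 for z in (p[2]-.056,p[2]+.046)],'well0',proj('wrist',(.651,.22,.01))*1.42,'well-',proj('wrist',(.6497,.166,.01))*1.42)
snap('wrist','w1.png',s=1.42)
```

```text
[0.6502906  0.22102886 0.13563093] [-1.04982298 -0.06031942 -0.07135193] 0.05009856155087838
head now [array([401.718, 301.466]), array([400.724, 384.11 ])] well0 [402.94878647 276.19011654] well- [401.32223129 342.79747126]
```

View pics/w1.png

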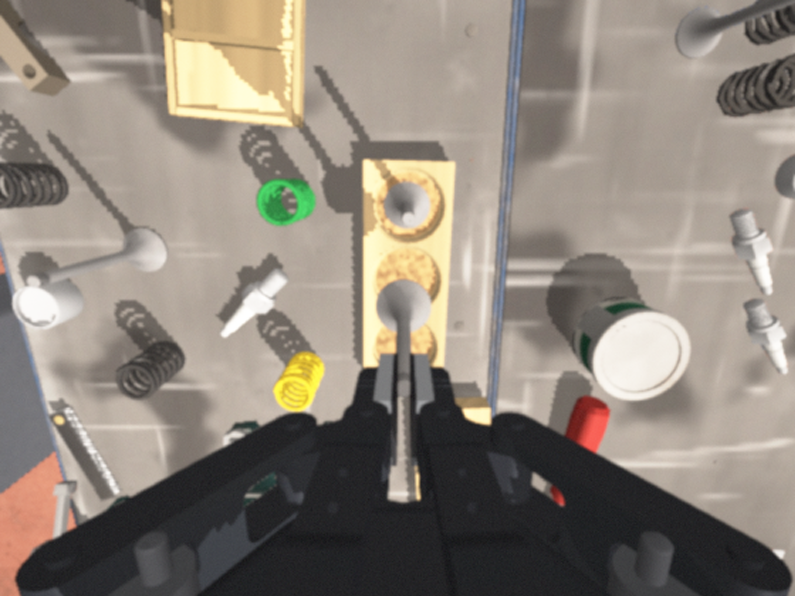

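The held valve hangs upright with its head at (404,304), and well 0 is at (407,279), both as predicted to within 2-3 mm. Lowering now.

{"method": "carry_out", "body": {"commands": [[[0,0.02,0.5,0,0,0],[0,0,0.5,0,0,0],[0,0,0.4,0,0,0],[0,0,0.2,0,0,0],[0,0,0.1,0,0,0],[0,0,0,0,0,0],[0,0,0,0,0,0],[0,0,0,0,0,0]]]}}

```text
clock: 5.6
position: [0.6524, 0.2206, 0.0693]
ee_rot: [0.707, 0.707, 0.001, 0.0]
ft_force: [0.9, 0.8, 0.7]
grip_width: 0.052
grasp_force: 29.4
```

{"method": "carry_out", "body": {"commands": [[[0,0,0,0,0,0],[0,0,0,0,0,0],[0,0,0,0,0,0],[0,0,0,0,0,0],[0,0,0,0,0,0]]], "hand": -0.2}}

```text
clock: 6.02
position: [0.6519, 0.2203, 0.0682]
ee_rot: [0.707, 0.707, 0.0, -0.0]
ft_force: [0.5, -0.5, -0.8]
grip_width: 0.599
grasp_force: 0.0
```

{"method": "carry_out", "body": {"commands": [[[0,0,-0.7,0,0,0],[0,0,-0.7,0,0,0],[0,0,-0.6,0,0,0],[0.09,-0.84,0,0,0,0],[0.09,-0.9,0,0,0,0],[0.09,-0.9,0,0,0,0],[0.09,-0.9,0,0,0,0],[0.09,-0.9,0,0,0,0],[0.06,-0.5,0,0,0,0],[0,0,0,0,0,0],[0,0,0,0,0,0],[0,0,0.6,0,0,0],[0,0,0.7,0,0,0],[0,0,0.7,0,0,0],[0,0,0.3,0,0,0],[0,0,0,0,0,0],[0,0,0,0,0,0],[0,0,0,0,0,0]]]}}

```text
clock: 7.52
position: [0.4557, 0.2407, 0.0572]
ee_rot: [0.707, 0.707, 0.001, 0.0]
ft_force: [0.5, 0.3, -0.4]
grip_width: 0.603
grasp_force: 0.0
```

{"method": "carry_out", "body": {"commands": [[[0,0,0,0,0,0],[0,0,0,0,0,0],[0,0,0,0,0,0],[0,0,0,0,0,0],[0,0,0,0,0,0],[0,0,0,0,0,0],[0,0,0,0,0,0],[0,0,0,0,0,0]]], "hand": 1}}

```text
clock: 8.18
position: [0.4547, 0.2409, 0.0567]
ee_rot: [0.707, 0.707, 0.001, 0.0]
ft_force: [-0.5, -0.3, 5.3]
grip_width: 0.055
grasp_force: 29.6
```

{"method": "carry_out", "body": {"commands": [[[0,0,-0.5,0,0,0],[0,0,-0.75,0,0,0],[0,0,-0.75,0,0,0],[-0.153,0.395,0,0,0,0],[-0.31,0.82,0,0,0,0],[-0.31,0.82,0,0,0,0],[-0.31,0.82,0,0,0,0],[-0.31,0.82,0,0,0,0],[-0.31,0.82,0,0,0,0],[-0.17,0.4,0,0,0,0],[0,0,0,0,0,0],[0,0,0,0,0,0],[0,0,0.5,0,0,0],[0,0,0.5,0,0,0],[0,0,0.4,0,0,0],[0,0,0.2,0,0,0],[0,0,0.12,0,0,0],[0,0,0,0,0,0],[0,0,0,0,0,0],[0,0,0,0,0,0]]]}}

```text
clock: 9.85
position: [0.6502, 0.1662, 0.0681]
ee_rot: [0.707, 0.708, 0.001, 0.0]
ft_force: [0.6, 0.0, -0.5]
grip_width: 0.056
grasp_force: 29.4
```

{"method": "carry_out", "body": {"commands": [[[0,0,0,0,0,0],[0,0,0,0,0,0],[0,0,0,0,0,0],[0,0,0,0,0,0],[0,0,0,0,0,0]]], "hand": -0.2}}

```text
clock: 10.27
position: [0.6501, 0.1658, 0.0674]
ee_rot: [0.707, 0.707, 0.0, -0.0]
ft_force: [0.2, -0.5, -0.3]
grip_width: 0.601
grasp_force: 0.0
```

{"method": "carry_out", "body": {"commands": [[[0,0,-0.7,0,0,0],[0,0,-0.8,0,0,0],[0,0,-0.8,0,0,0],[0,0,-0.7,0,0,0],[0.38,-0.808,0,0,0,0],[0.38,-0.808,0,0,0,0],[0.38,-0.808,0,0,0,0],[0.38,-0.808,0,0,0,0],[0.38,-0.808,0,0,0,0],[0.38,-0.808,0,0,0,0],[0.38,-0.808,0,0,0,0],[0.38,-0.808,0,0,0,0],[0,0,0.7,0,0,0],[0,0,0.7,0,0,0],[0,0,0,0,0,0],[0,0,0,0,0,0]]], "hand": -0.4}}

```text
clock: 11.6
position: [0.3911, 0.2865, 0.1311]
ee_rot: [0.707, 0.707, -0.001, 0.0]
ft_force: [-0.8, -0.4, 0.6]
grip_width: 0.697
grasp_force: 0.0
```

Run:
```python
from h import *
o=get_obs();p=o['position'];print(p,o['grip_width'])
f=lambda x,y,z:(proj('wrist',(x,y,z))*1.42).round()
print('spring a',[f(.3915,.2875,z) for z in (0,.046)],'cap holes',f(.4092,.3578,.02),f(.3883,.3924,.02))
snap('wrist','w2.png',s=1.42)
```

```text
[0.39105157 0.28647564 0.13105949] 0.6972025664646223
spring a [array([403., 272.]), array([403., 287.])] cap holes [429. 176.] [397. 120.]
```

View pics/w2.png

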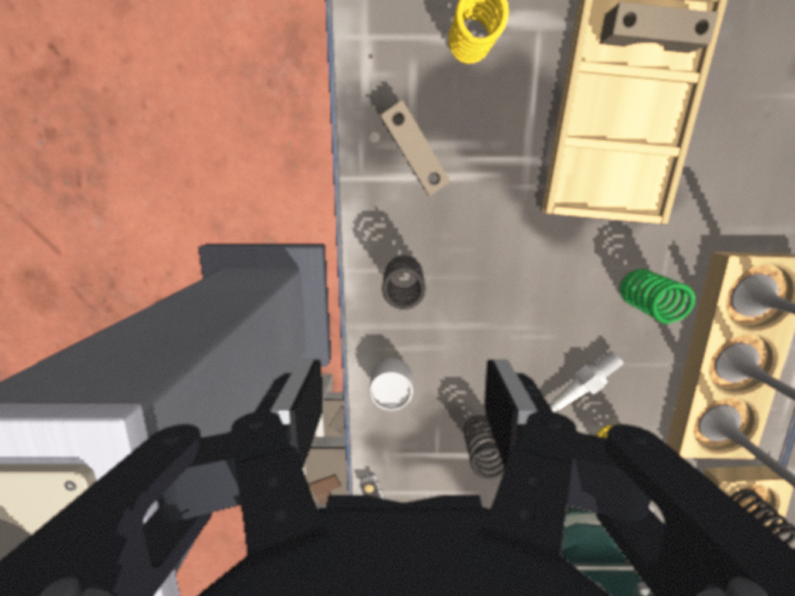

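All three valves stand in their wells. Spring A's base at (404,270) matches the prediction, and the cap holes are at (398,119) and (434,178).

{"method": "carry_out", "body": {"commands": [[[0.02,0.01,0.7,0,0,0],[0,0,0.8,0,0,0],[0,0,0.8,0,0,0],[0,0,0.5,0,0,0],[0,0,0.175,0,0,0],[0,0,0,0,0,0],[0,0,0,0,0,0],[0,0,0,0,0,0]]]}}

```text
clock: 12.32
position: [0.3932, 0.2891, 0.0143]
ee_rot: [0.707, 0.707, 0.002, -0.0]
ft_force: [-0.0, 0.2, 0.7]
grip_width: 0.703
grasp_force: 0.0
```

{"method": "carry_out", "body": {"commands": [[[0,0,0,0,0,0],[0,0,0,0,0,0],[0,0,0,0,0,0],[0,0,0,0,0,0],[0,0,0,0,0,0],[0,0,0,0,0,0],[0,0,0,0,0,0],[0,0,0,0,0,0]]], "hand": 1}}

```text
clock: 12.98
position: [0.3919, 0.288, 0.0123]
ee_rot: [0.707, 0.707, -0.0, 0.0]
ft_force: [-0.4, 0.1, 0.1]
grip_width: 0.001
grasp_force: 0.0
```

Run:
```python
from h import *
snap('wrist','w3.png',s=1); snap('scene','s3.png',(120,120,340,300),2.4)
a=cv2.imread('pics/w3.png');b=cv2.imread('pics/s3.png');b=cv2.resize(b,(int(b.shape[1]*420/b.shape[0]),420))
m=np.hstack([a,b]);cv2.imwrite('pics/c3.png',cv2.resize(m,(800,int(m.shape[0]*800/m.shape[1]))))
```

```text
(no output)
```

View pics/c3.png

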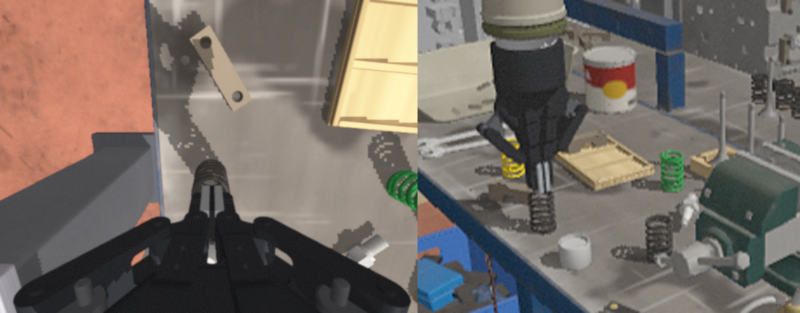

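Run:
```python
from h import *
o=get_obs();print(o['position'],o['grip_width'],o['grasp_force'],o['ft_force'])
p=o['position']
for n,off,s in(('scene',(160,200),5),('wrist',(220,180),3)):
    print(n,'tcp',((proj(n,p)-off)*s).round(),'spring bot/top',[((proj(n,(.3915,.2875,z))-off)*s).round() for z in(0,.046)])
snap('scene','s4.png',(160,180,240,280),5); snap('wrist','w4.png',(220,180,350,347),3)
a=cv2.imread('pics/s4.png');b=cv2.imread('pics/w4.png')[:500]
cv2.imwrite('pics/c4.png',np.hstack([a,b]))
```

```text
[0.39182332 0.28798238 0.01224817] 0.0016953471108922407 0.0 [-0.2746809  -0.87477467  1.02520509]
scene tcp [161. 231.] spring bot/top [array([164., 258.]), array([154., 156.])]
wrist tcp [188. 171.] spring bot/top [array([187., 153.]), array([185., 242.])]
```

View pics/c4.png

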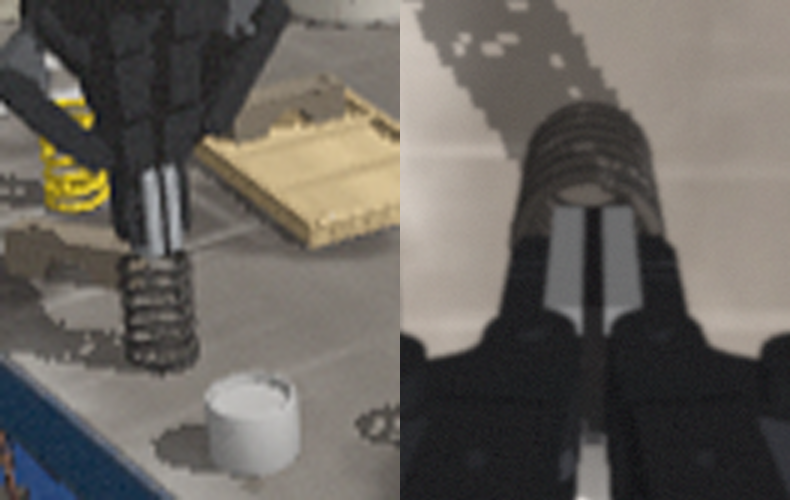

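Run:
```python
from h import *
p=get_obs()['position']
for k in(0,.01,.02,.03,.04,.05):
    print(k,'open51 inner edges, w0 px',[(proj('wrist',p+np.array([s*.0255,.011,k]))*1.42).round() for s in(-1,1)],'shut w4 px',((proj('wrist',p+[0,.011,k])-[220,180])*3).round()+[400,0], 'scene s4', ((proj('scene',p+[0,0,k])-[160,180])*5).round())
```

```text
0 open51 inner edges, w0 px [array([345., 314.]), array([457., 314.])] shut w4 px [588. 123.] scene s4 [161. 331.]
0.01 open51 inner edges, w0 px [array([342., 321.]), array([460., 321.])] shut w4 px [588. 139.] scene s4 [159. 308.]
0.02 open51 inner edges, w0 px [array([339., 329.]), array([464., 329.])] shut w4 px [587. 156.] scene s4 [157. 286.]
0.03 open51 inner edges, w0 px [array([335., 339.]), array([467., 338.])] shut w4 px [587. 175.] scene s4 [155. 264.]
0.04 open51 inner edges, w0 px [array([331., 349.]), array([471., 349.])] shut w4 px [587. 197.] scene s4 [153. 241.]
0.05 open51 inner edges, w0 px [array([326., 361.]), array([476., 360.])] shut w4 px [587. 222.] scene s4 [150. 218.]
```

The measurements show the visible fingertips sit about 35–43 mm behind the reported TCP, so the fingers shut just above the spring. I'll touch the bare bench beside the spring gently to calibrate the offset.

{"method": "carry_out", "body": {"commands": [[[0,0,-0.5,0,0,0],[0.5,0.85,0,0,0,0],[0.05,0.15,0,0,0,0],[0,0,0.5,0,0,0],[0,0,0.5,0,0,0],[0,0,0.25,0,0,0],[0,0,0,0,0,0],[0,0,0,0,0,0],[0,0,0,0,0,0]]]}}

```text
clock: 13.93
position: [0.4324, 0.3104, -0.0168]
ee_rot: [0.707, 0.707, 0.001, 0.0]
ft_force: [0.4, 0.3, 0.4]
grip_width: 0.002
grasp_force: 0.0
```

{"method": "carry_out", "body": {"commands": [[[0,0,0.1,0,0,0],[0,0,0.1,0,0,0],[0,0,0,0,0,0],[0,0,0,0,0,0],[0,0,0,0,0,0]]]}}

```text
clock: 14.35
position: [0.4319, 0.3101, -0.0255]
ee_rot: [0.707, 0.707, 0.0, -0.0]
ft_force: [-0.6, 0.2, 0.9]
grip_width: 0.0
grasp_force: 0.0
```

Confirmed: the reported TCP is below the bench with no contact. I'll go on in small steps.

{"method": "carry_out", "body": {"commands": [[[0,0,0.1,0,0,0],[0,0,0,0,0,0],[0,0,0,0,0,0]]]}}

```text
clock: 14.6
position: [0.4317, 0.3099, -0.0299]
ee_rot: [0.707, 0.707, -0.0, -0.0]
ft_force: [-1.0, 1.8, -0.5]
grip_width: -0.003
grasp_force: 0.0
```

{"method": "carry_out", "body": {"commands": [[[0,0,0.05,0,0,0],[0,0,0,0,0,0],[0,0,0,0,0,0]]]}}

```text
clock: 14.85
position: [0.4318, 0.31, -0.0318]
ee_rot: [0.707, 0.707, -0.0, -0.0]
ft_force: [0.0, -0.3, -0.3]
grip_width: -0.002
grasp_force: 0.0
```

{"method": "carry_out", "body": {"commands": [[[0,0,0.05,0,0,0],[0,0,0,0,0,0],[0,0,0,0,0,0]]]}}

```text
clock: 15.1
position: [0.4318, 0.31, -0.0338]
ee_rot: [0.707, 0.707, -0.0, -0.0]
ft_force: [0.8, 0.8, 0.1]
grip_width: 0.0
grasp_force: 0.0
```

{"method": "carry_out", "body": {"commands": [[[0,0,0.05,0,0,0],[0,0,0,0,0,0],[0,0,0,0,0,0]]]}}

```text
clock: 15.35
position: [0.4318, 0.3099, -0.0358]
ee_rot: [0.707, 0.707, -0.0, -0.0]
ft_force: [0.4, 0.1, -0.3]
grip_width: 0.001
grasp_force: 0.0
```

{"method": "carry_out", "body": {"commands": [[[0,0,0.05,0,0,0],[0,0,0,0,0,0],[0,0,0,0,0,0]]]}}

```text
clock: 15.6
position: [0.432, 0.3101, -0.0362]
ee_rot: [0.707, 0.707, 0.0, -0.0]
ft_force: [-7.9, -6.0, 22.7]
grip_width: -0.004
grasp_force: 11.4
```

{"method": "carry_out", "body": {"commands": [[[0,0,0.04,0,0,0],[0,0,0,0,0,0],[0,0,0,0,0,0]]]}}

```text
clock: 15.85
position: [0.432, 0.3102, -0.0363]
ee_rot: [0.707, 0.707, 0.0, -0.001]
ft_force: [-14.3, -11.3, 45.8]
grip_width: -0.001
grasp_force: 22.3
```

Run:
```python
from h import *
p=get_obs()['position'];print(p)
snap('scene','s5.png',(160,160,260,260),4); snap('wrist','w5.png',(200,180,350,330),2.667)
a=cv2.imread('pics/s5.png');b=cv2.imread('pics/w5.png')[:400]
cv2.imwrite('pics/c5.png',np.hstack([a,b]))
print(((proj('scene',[p[0],p[1],0])-[160,160])*4).round(),((proj('wrist',[p[0],p[1]+.011,0])-[200,180])*2.667).round()+[400,0])
```

```text
[ 0.43202774  0.31018425 -0.03628326]
[178. 326.] [619. 167.]
```

View pics/c5.png

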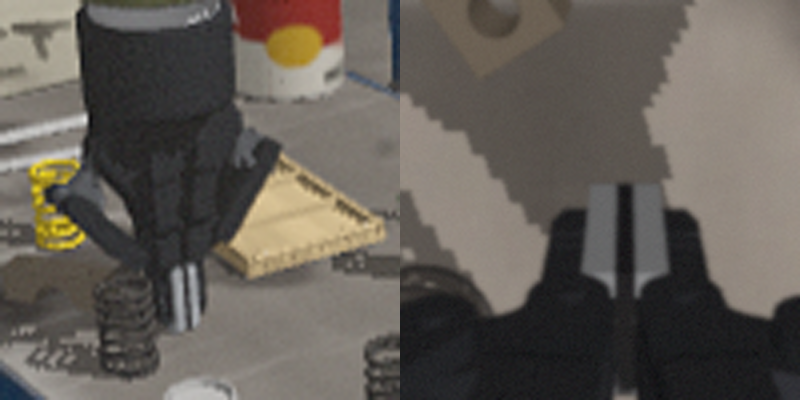

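The fingertips rest on the bench at a reported z of -0.036, so the true tip is 36 mm above the reported TCP. Redoing spring A with that offset.

{"method": "carry_out", "body": {"commands": [[[0,0,-0.5,0,0,0],[0,0,-0.75,0,0,0],[0,0,-0.75,0,0,0],[-0.28,-0.504,0,0,0,0],[-0.2825,-0.504,0,0,0,0],[0,0,0,0,0,0],[0,0,0,0,0,0],[0,0,0,0,0,0]]], "hand": -0.4}}

```text
clock: 16.62
position: [0.392, 0.2879, 0.041]
ee_rot: [0.707, 0.707, 0.0, -0.0]
ft_force: [0.5, 0.1, -1.0]
grip_width: 0.699
grasp_force: 0.0
```

{"method": "carry_out", "body": {"commands": [[[0,0,0.5,0,0,0],[0,0,0.5,0,0,0],[0,0,0.4,0,0,0],[0,0,0.23,0,0,0],[0,0,0,0,0,0],[0,0,0,0,0,0],[0,0,0,0,0,0]]]}}

```text
clock: 17.2
position: [0.3923, 0.288, -0.0237]
ee_rot: [0.707, 0.707, 0.001, 0.0]
ft_force: [0.7, 0.4, -0.7]
grip_width: 0.698
grasp_force: 0.0
```

{"method": "carry_out", "body": {"commands": [[[0,0,0,0,0,0],[0,0,0,0,0,0],[0,0,0,0,0,0],[0,0,0,0,0,0],[0,0,0,0,0,0],[0,0,0,0,0,0],[0,0,0,0,0,0],[0,0,0,0,0,0]]], "hand": 1}}

```text
clock: 17.87
position: [0.392, 0.288, -0.0237]
ee_rot: [0.707, 0.707, 0.001, -0.0]
ft_force: [-0.2, -0.1, 6.2]
grip_width: 0.326
grasp_force: 29.3
```

{"method": "carry_out", "body": {"commands": [[[0,0,-0.5,0,0,0],[0,0,-0.8,0,0,0],[0,0,-0.8,0,0,0],[0,0,-0.8,0,0,0],[0,0,-0.8,0,0,0],[0,0,-0.8,0,0,0],[-0.5405,0.5416,0,0,0,0],[-0.5405,0.5416,0,0,0,0],[-0.5405,0.5416,0,0,0,0],[-0.5405,0.5416,0,0,0,0],[-0.5405,0.5416,0,0,0,0],[-0.5405,0.5416,0,0,0,0],[-0.5405,0.5416,0,0,0,0],[-0.5405,0.5416,0,0,0,0],[-0.5405,0.5416,0,0,0,0],[-0.5405,0.5416,0,0,0,0],[-0.5405,0.5416,0,0,0,0],[-0.5405,0.5416,0,0,0,0],[-0.5405,0.5416,0,0,0,0],[-0.5405,0.5416,0,0,0,0]]]}}

```text
clock: 19.53
position: [0.6959, -0.0158, 0.1554]
ee_rot: [0.707, 0.708, 0.0, -0.0]
ft_force: [-0.7, 0.8, 0.2]
grip_width: 0.329
grasp_force: 29.8
```

{"method": "carry_out", "body": {"commands": [[[0,0,0.8,0,0,0],[0,0,0.8,0,0,0],[0,0,0,0,0,0],[0,0,0,0,0,0]]]}}

```text
clock: 19.87
position: [0.6938, -0.0145, 0.0904]
ee_rot: [0.707, 0.707, -0.001, -0.001]
ft_force: [-0.5, -0.6, -0.1]
grip_width: 0.33
grasp_force: 29.9
```

Run:
```python
from h import *
o=get_obs();p=o['position'];print(p,o['grip_width'],o['grasp_force'])
f=lambda x,y,z:(proj('wrist',(x,y,z))*1.42).round()
print('wells',[f(x,y,.018) for x,y in((.692,.084),(.6932,.035),(.6953,-.0147))],'held bottom',f(p[0],p[1],p[2]+.0237))
snap('wrist','w6.png',s=1.42)
```

```text
[ 0.69383245 -0.01451317  0.09035397] 0.33021865643920484 29.919202029705048
wells [array([399., 125.]), array([401., 214.]), array([405., 294.])] held bottom [401. 358.]
```

View pics/w6.png

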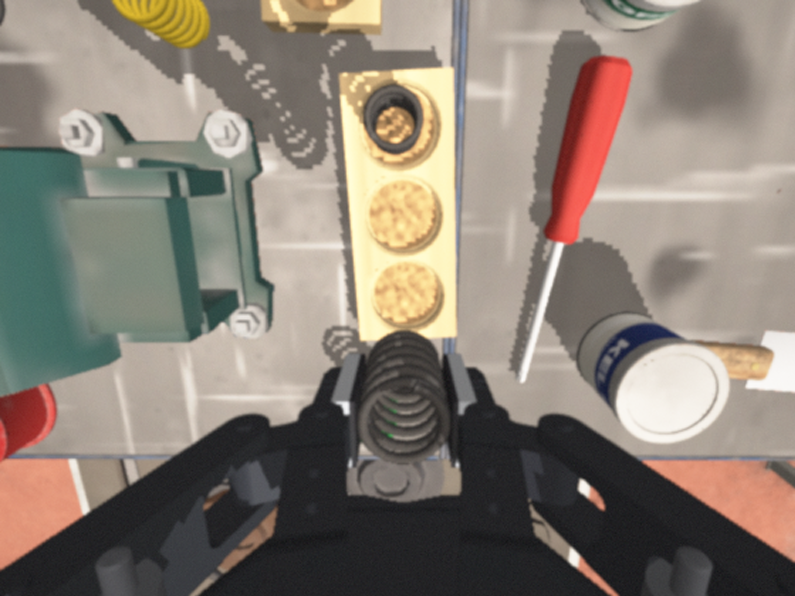

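The wells sit at (403,214) and (406,294), exactly as predicted, and the spring is held square. Lowering.

{"method": "carry_out", "body": {"commands": [[[0,0,0.6,0,0,0],[0,0,0.6,0,0,0],[0,0,0.6,0,0,0],[0,0,0.4,0,0,0],[0,0,0.25,0,0,0],[0,0,0.1,0,0,0],[0,0,0,0,0,0],[0,0,0,0,0,0],[0,0,0,0,0,0]]]}}

```text
clock: 20.67
position: [0.6962, -0.015, -0.0087]
ee_rot: [0.707, 0.707, 0.001, 0.001]
ft_force: [0.6, -0.1, -0.0]
grip_width: 0.329
grasp_force: 29.9
```

{"method": "carry_out", "body": {"commands": [[[0,0,0.06,0,0,0],[0,0,0,0,0,0],[0,0,0,0,0,0],[0,0,0,0,0,0]]]}}

```text
clock: 21.0
position: [0.6951, -0.0149, -0.0128]
ee_rot: [0.707, 0.707, 0.0, -0.0]
ft_force: [-0.2, -0.2, -1.0]
grip_width: 0.33
grasp_force: 29.9
```

{"method": "carry_out", "body": {"commands": [[[0,0,0,0,0,0],[0,0,0,0,0,0],[0,0,0,0,0,0],[0,0,0,0,0,0],[0,0,0,0,0,0]]], "hand": -0.3}}

```text
clock: 21.42
position: [0.6951, -0.0149, -0.0129]
ee_rot: [0.707, 0.707, 0.0, -0.0]
ft_force: [0.5, 0.4, 0.6]
grip_width: 0.653
grasp_force: 0.0
```

{"method": "carry_out", "body": {"commands": [[[0,0,-0.5,0,0,0],[0,0,-0.8,0,0,0],[0,0,-0.8,0,0,0],[0,0,-0.8,0,0,0],[0,0,-0.8,0,0,0],[0,0,-0.8,0,0,0],[0.468,-0.6614,0,0,0,0],[0.468,-0.6614,0,0,0,0],[0.468,-0.6614,0,0,0,0],[0.468,-0.6614,0,0,0,0],[0.468,-0.6614,0,0,0,0],[0.468,-0.6614,0,0,0,0],[0.468,-0.6614,0,0,0,0],[0.468,-0.6614,0,0,0,0],[0.468,-0.6614,0,0,0,0],[0,0,0,0,0,0],[0,0,0.9,0,0,0],[0,0,0.9,0,0,0],[0,0,0,0,0,0],[0,0,0,0,0,0]]], "hand": -0.4}}

```text
clock: 23.08
position: [0.4559, 0.1526, 0.0947]
ee_rot: [0.707, 0.707, -0.002, -0.0]
ft_force: [0.9, -0.1, 1.1]
grip_width: 0.698
grasp_force: 0.0
```

Run:
```python
from h import *
o=get_obs();p=o['position'];print(p,o['grip_width'],o['grasp_force'])
f=lambda x,y,z:(proj('wrist',(x,y,z))*1.42).round()
print('spring b',[f(.457,.1535,z) for z in (0,.046)])
snap('wrist','w7.png',s=1.42)
```

```text
[0.45593063 0.152568   0.09467904] 0.697701685433359 0.0
spring b [array([404., 284.]), array([404., 303.])]
```

View pics/w7.png

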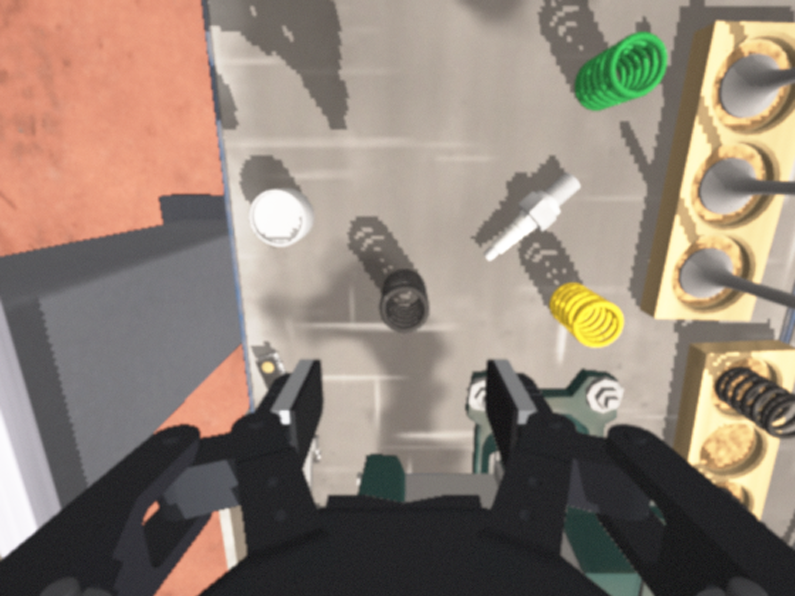

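Spring B stands at (404,285)–(404,305), as predicted. Descending on it.

{"method": "carry_out", "body": {"commands": [[[0.01,0.015,0.7,0,0,0],[0,0,0.7,0,0,0],[0,0,0.7,0,0,0],[0,0,0.5,0,0,0],[0,0,0.25,0,0,0],[0,0,0.1,0,0,0],[0,0,0,0,0,0],[0,0,0,0,0,0],[0,0,0,0,0,0]]]}}

```text
clock: 23.88
position: [0.4586, 0.1544, -0.0214]
ee_rot: [0.707, 0.707, 0.001, 0.0]
ft_force: [-0.2, 0.0, -0.7]
grip_width: 0.7
grasp_force: 0.0
```

{"method": "carry_out", "body": {"commands": [[[0,0,0,0,0,0],[0,0,0,0,0,0],[0,0,0,0,0,0],[0,0,0,0,0,0],[0,0,0,0,0,0],[0,0,0,0,0,0],[0,0,0,0,0,0],[0,0,0,0,0,0]]], "hand": 1}}

```text
clock: 24.55
position: [0.4578, 0.154, -0.0222]
ee_rot: [0.707, 0.707, 0.0, -0.0]
ft_force: [-1.3, -0.8, 5.9]
grip_width: 0.33
grasp_force: 29.2
```

{"method": "carry_out", "body": {"commands": [[[0,0,-0.5,0,0,0],[0,0,-0.8,0,0,0],[0,0,-0.8,0,0,0],[0,0,-0.8,0,0,0],[0,0,-0.8,0,0,0],[0,0,-0.8,0,0,0],[-0.3306,0.6539,0,0,0,0],[-0.3306,0.6539,0,0,0,0],[-0.3306,0.6539,0,0,0,0],[-0.3306,0.6539,0,0,0,0],[-0.3306,0.6539,0,0,0,0],[-0.3306,0.6539,0,0,0,0],[-0.3306,0.6539,0,0,0,0],[-0.3306,0.6539,0,0,0,0],[-0.3306,0.6539,0,0,0,0],[0,0,0,0,0,0],[0,0,0,0,0,0]]]}}

```text
clock: 25.97
position: [0.6933, 0.0333, 0.1561]
ee_rot: [0.708, 0.707, -0.001, 0.0]
ft_force: [-0.8, -0.6, -0.9]
grip_width: 0.327
grasp_force: 30.0
```

{"method": "carry_out", "body": {"commands": [[[0,0,0.7,0,0,0],[0,0,0.8,0,0,0],[0,0,0.8,0,0,0],[0,0,0.7,0,0,0],[0,0,0.6,0,0,0],[0,0,0.4,0,0,0],[0,0,0.15,0,0,0],[0,0,0,0,0,0],[0,0,0,0,0,0],[0,0,0,0,0,0],[0,0,0,0,0,0]]]}}

```text
clock: 26.88
position: [0.6938, 0.0351, -0.0072]
ee_rot: [0.707, 0.707, 0.001, 0.001]
ft_force: [0.5, 1.1, -0.2]
grip_width: 0.325
grasp_force: 30.0
```

Lower 3.5 mm more, then release and lift away.

{"method": "carry_out", "body": {"commands": [[[0,0,0.08,0,0,0],[0,0,0,0,0,0],[0,0,0,0,0,0],[0,0,0,0,0,0]]]}}

```text
clock: 27.22
position: [0.693, 0.0349, -0.012]
ee_rot: [0.707, 0.707, 0.0, -0.0]
ft_force: [0.1, 0.7, -0.4]
grip_width: 0.33
grasp_force: 30.0
```

{"method": "carry_out", "body": {"commands": [[[0,0,0,0,0,0],[0,0,0,0,0,0],[0,0,0,0,0,0],[0,0,0,0,0,0],[0,0,0,0,0,0]]], "hand": -0.3}}

```text
clock: 27.63
position: [0.6929, 0.0349, -0.0121]
ee_rot: [0.707, 0.707, 0.0, -0.0]
ft_force: [-0.1, -0.3, -0.1]
grip_width: 0.648
grasp_force: 0.0
```

{"method": "carry_out", "body": {"commands": [[[0,0,-0.5,0,0,0],[0,0,-0.8,0,0,0],[0,0,-0.8,0,0,0],[0,0,-0.8,0,0,0],[0,0,-0.8,0,0,0],[0,0,-0.8,0,0,0],[0,0,0,0,0,0],[0,0,0,0,0,0]]]}}

```text
clock: 28.3
position: [0.6941, 0.0348, 0.1702]
ee_rot: [0.707, 0.707, 0.002, 0.001]
ft_force: [-0.3, -0.5, -0.6]
grip_width: 0.65
grasp_force: 0.0
```

{"method": "carry_out", "body": {"commands": [[[0.6075,-0.524,0,0,0,0],[0.6075,-0.524,0,0,0,0],[0.6075,-0.524,0,0,0,0],[0.6075,-0.524,0,0,0,0],[0.6075,-0.524,0,0,0,0],[0.6075,-0.524,0,0,0,0],[0.6075,-0.524,0,0,0,0],[0.6075,-0.524,0,0,0,0],[0.6075,-0.524,0,0,0,0],[0.6075,-0.524,0,0,0,0],[0.6075,-0.524,0,0,0,0],[0.6075,-0.524,0,0,0,0],[0.6075,-0.524,0,0,0,0],[0.6075,-0.524,0,0,0,0],[0,0,0.5,0,0,0],[0,0,0.5,0,0,0],[0,0,0,0,0,0],[0,0,0,0,0,0]]], "hand": -0.2}}

```text
clock: 29.8
position: [0.3985, 0.3739, 0.1267]
ee_rot: [0.707, 0.707, -0.002, 0.0]
ft_force: [0.9, 0.4, 1.1]
grip_width: 0.601
grasp_force: 0.0
```

Run:
```python
from h import *
o=get_obs();p=o['position'];print(p)
P=camera_params('wrist');im=camera('wrist')[:,:,::-1];cv2.imwrite('pics/w8.png',im)
g=im.mean(2)
hs=[]
for X in((.4117,.3575,.02),(.3882,.3938,.02)):
    c=proj('wrist',X);u,v=c.round().astype(int);r=7
    w=g[v-r:v+r+1,u-r:u+r+1]; t=np.percentile(w,50); m=(w<0.6*t)
    n,l,s,cc=cv2.connectedComponentsWithStats(m.astype(np.uint8))
    for i in range(1,n):
        if s[i,4]>5: q=cc[i]+[u-r,v-r];print('pred',c.round(1),'blob',q.round(1),s[i,4],ray('wrist',*q,.02,P).round(4))
```

```text
[0.39847165 0.37385912 0.12666909]
pred [295.1 213.3] blob [296.6 214.3] 29 [0.4122 0.3562 0.02  ]
pred [271.8 178.4] blob [272.8 178.4] 32 [0.3884 0.3933 0.02  ]
```

{"method": "carry_out", "body": {"commands": [[[0,0,0,0,0,-0.9083],[0,0,0,0,0,-0.9083],[0,0,0,0,0,-0.9083],[0,0,0,0,0,-0.9083],[0,0,0,0,0,-0.9083],[0,0,0,0,0,-0.9083],[0,0,0.5,0,0,0],[0,0,0.5,0,0,0],[0,0,0,0,0,0],[0,0,0,0,0,0],[0,0,0,0,0,0],[0,0,0,0,0,0]]]}}

```text
clock: 30.85
position: [0.4, 0.3755, 0.0895]
ee_rot: [0.479, 0.878, 0.001, 0.0]
ft_force: [-0.1, 0.4, -0.8]
grip_width: 0.602
grasp_force: 0.0
```

Run:
```python
from h import *
from scipy.spatial.transform import Rotation as R
o=get_obs();M=R.from_quat(o['ee_rot']).as_matrix();p=o['position'];print(p,np.degrees(np.arctan2(M[1,1],M[0,1])),M[:,2])
print('units to cap',(M.T@(np.array([.4003,.3748,-.024])-p)/.04).round(3))
```

```text
[0.4000262  0.37550978 0.08952488] 32.72178486303542 [ 0.00135608  0.00180809 -0.99999745]
units to cap [-0.021 -0.01   2.838]
```

{"method": "carry_out", "body": {"commands": [[[-0.02,-0.01,0.7,0,0,0],[0,0,0.7,0,0,0],[0,0,0.7,0,0,0],[0,0,0.5,0,0,0],[0,0,0.25,0,0,0],[0,0,0.075,0,0,0],[0,0,0,0,0,0],[0,0,0,0,0,0],[0,0,0,0,0,0]]]}}

```text
clock: 31.6
position: [0.4002, 0.3749, -0.0275]
ee_rot: [0.479, 0.878, 0.001, 0.0]
ft_force: [0.6, 0.2, -0.6]
grip_width: 0.597
grasp_force: 0.0
```

{"method": "carry_out", "body": {"commands": [[[0,0,0,0,0,0],[0,0,0,0,0,0],[0,0,0,0,0,0],[0,0,0,0,0,0],[0,0,0,0,0,0],[0,0,0,0,0,0],[0,0,0,0,0,0],[0,0,0,0,0,0]]], "hand": 1}}

```text
clock: 32.27
position: [0.3995, 0.3743, -0.0284]
ee_rot: [0.479, 0.878, 0.0, -0.0]
ft_force: [-1.0, -1.3, 6.7]
grip_width: 0.191
grasp_force: 31.3
```

{"method": "carry_out", "body": {"commands": [[[0,0,-0.5,0,0,0],[0,0,-0.8,0,0,0],[0,0,-0.9,0,0,0],[0,0,0,0,0,-0.887],[0,0,0,0,0,-0.887],[0,0,0,0,0,-0.887],[0,0,0,0,0,-0.887],[0,0,0,0,0,-0.887],[0,0,0,0,0,-0.887],[0,0,0,0,0,-0.887],[0,0,0,0,0,-0.887],[0,0,0,0,0,-0.887],[0,0,0,0,0,-0.887],[-0.6918,-0.0475,0,0,0,0],[-0.6918,-0.0475,0,0,0,0],[-0.6918,-0.0475,0,0,0,0],[-0.6918,-0.0475,0,0,0,0],[-0.6918,-0.0475,0,0,0,0],[0,0,0,0,0,0],[0,0,0,0,0,0]]]}}

```text
clock: 33.93
position: [0.5379, 0.3535, 0.0584]
ee_rot: [0.036, 0.999, -0.0, 0.0]
ft_force: [0.3, 0.8, -0.8]
grip_width: 0.188
grasp_force: 30.5
```

Run:
```python
from h import *
from scipy.spatial.transform import Rotation as R
o=get_obs();M=R.from_quat(o['ee_rot']).as_matrix();p=o['position'];print(p,o['grip_width'],np.degrees(np.arctan2(M[1,1],M[0,1])),M[:,2])
print('units to slot',(M.T@(np.array([.5368,.3550,-.0234])-p)/.04).round(3))
P=camera_params('wrist');cv2.imwrite('pics/w9.png',camera('wrist')[:,:,::-1])
f=lambda x,y,z:proj('wrist',(x,y,z)).round()
c=np.array([.5401,.4009]);ax=np.array([.9975,-.071]);ay=np.array([.071,.9975])
im=cv2.imread('pics/w9.png');im=cv2.resize(im,None,fx=1.42,fy=1.42)
for a in(-.044,.044):
    for b in(-.071,.071): q=f(*(c+a*ax+b*ay),.011);cv2.circle(im,tuple(int(v*1.42) for v in q),3,(0,0,255),1)
q=f(.5368,.3550,.005);cv2.circle(im,tuple(int(v*1.42) for v in q),3,(255,0,0),1)
cv2.imwrite('pics/w9a.png',im)
```

```text
[0.53791448 0.35348238 0.05842736] 0.18763977051298827 85.81873580208942 [ 1.07317319e-04 -9.92314192e-04 -9.99999502e-01]
units to slot [0.031 0.038 2.046]
```

View pics/w9a.png

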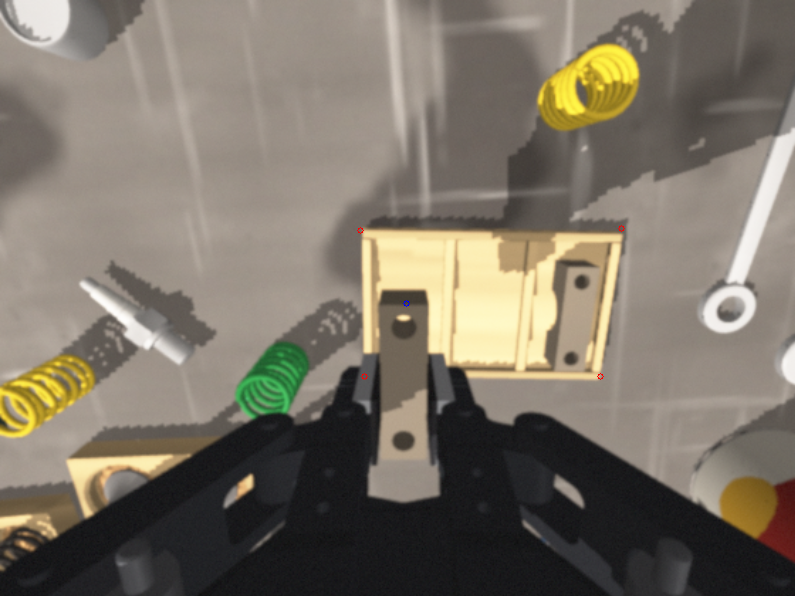

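The cap is held squarely over its slot, and the tray corners and slot centre at (406,303) match. Lowering.

{"method": "carry_out", "body": {"commands": [[[0.02,0.03,0.5,0,0,0],[0,0,0.6,0,0,0],[0,0,0.5,0,0,0],[0,0,0.25,0,0,0],[0,0,0.1,0,0,0],[0,0,0,0,0,0],[0,0,0,0,0,0],[0,0,0,0,0,0],[0,0,0,0,0,0]]]}}

```text
clock: 34.73
position: [0.5366, 0.3566, -0.0178]
ee_rot: [0.035, 0.999, 0.001, 0.001]
ft_force: [0.8, -0.1, -0.2]
grip_width: 0.187
grasp_force: 30.5
```

{"method": "carry_out", "body": {"commands": [[[0,0,0.06,0,0,0],[0,0,0.04,0,0,0],[0,0,0,0,0,0],[0,0,0,0,0,0],[0,0,0,0,0,0]]]}}

```text
clock: 35.15
position: [0.536, 0.356, -0.0231]
ee_rot: [0.035, 0.999, 0.0, -0.0]
ft_force: [0.5, 0.4, -0.5]
grip_width: 0.185
grasp_force: 30.6
```

{"method": "carry_out", "body": {"commands": [[[0,0,0,0,0,0],[0,0,0,0,0,0],[0,0,0,0,0,0],[0,0,0,0,0,0],[0,0,0,0,0,0]]], "hand": 0.1}}

```text
clock: 35.57
position: [0.536, 0.3561, -0.023]
ee_rot: [0.035, 0.999, 0.0, 0.0]
ft_force: [0.0, 0.1, -0.6]
grip_width: 0.451
grasp_force: 0.0
```

{"method": "carry_out", "body": {"commands": [[[0,0,-0.3,0,0,0],[0,0,-0.8,0,0,0],[0,0,-0.8,0,0,0],[0,0,-0.8,0,0,0],[0,0,-0.8,0,0,0],[0,0,-0.8,0,0,0],[0.8,0,0,0,0,0],[0.8,0,0,0,0,0],[0.8,0,0,0,0,0],[0,0,0,0,0,0],[0,0,0,0,0,0]]]}}

```text
clock: 36.48
position: [0.4388, 0.3636, 0.1502]
ee_rot: [0.034, 0.999, 0.001, 0.0]
ft_force: [0.1, -0.5, -0.7]
grip_width: 0.45
grasp_force: 0.0
```

Run:
```python
from h import *
print(get_obs()['position'],get_obs()['clock'])
cv2.imwrite('pics/t9.png',camera('top')[:,:,::-1]); a=cv2.imread('pics/t9.png')
n=cv2.imread('pics/top2.png')
b=camera('wrist')[:,:,::-1];cv2.imwrite('pics/w10.png',b);s=camera('scene')[:,:,::-1]
A=cv2.resize(a[145:235,165:365],(800,360),interpolation=cv2.INTER_CUBIC)
B=cv2.resize(b,(320,240)); S=cv2.resize(s[150:290,160:440],(480,240),interpolation=cv2.INTER_CUBIC)
cv2.imwrite('pics/final.png',np.vstack([A,np.hstack([B,S])]))
```

```text
[0.43878126 0.36362481 0.15022073] 36.4833
```

View pics/final.png

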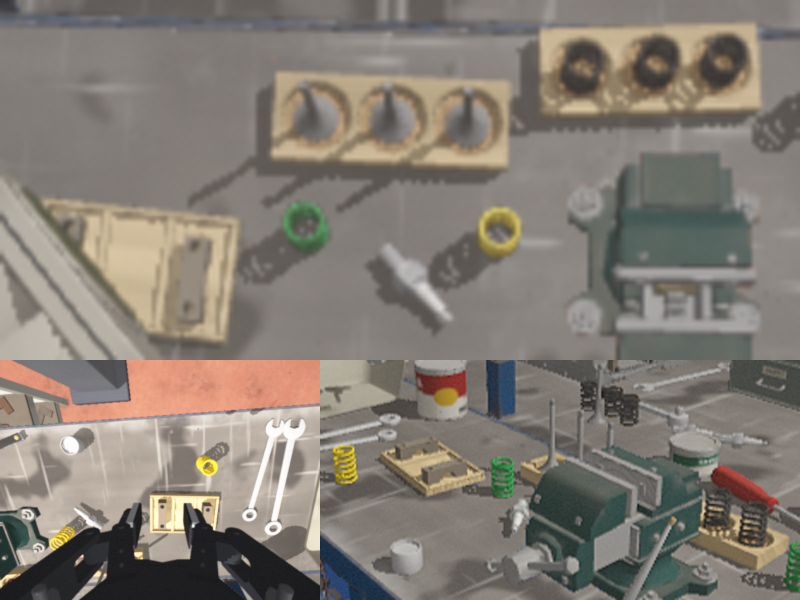

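The final picture shows three valves in their wells at (315,118), (393,120) and (468,124), and three springs in theirs at (583,68), (655,60) and (722,60). The cap lies in the right-hand slot at (188,278), and the gripper is clear of everything.

```bash
python3 -c "
from workcell import hand_in
print(hand_in())"
```

```text
the job is handed in; nothing more can be done
None
```

The job is handed in at about 36 s of the 122 s allowed: both valves, both springs and the cap are in their free wells and slot, and the final picture shows the valve and spring that were already there still standing.

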